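# Shut down a hot-tub controller and hold its cover open for inspection

## Robot

A 6-joint arm with a two-finger parallel gripper is mounted at the origin on the work surface. World frame = base frame: x ahead of the robot, y to its left, z up, the work surface at z = 0. Lengths are in m, angles in rad, forces in N, time in s.
With the tool pointing down it reaches from about 0.325 to 0.9 m from the base axis. Payload 6.1 kg.
Tool frame: the origin (TCP) lies where the fingers leave the gripper's body, on its centre line; the fingertips stand robot.tcp_to_tips ahead of it and the grasp point (between the pads) lies 54 mm ahead of it (robot.tcp_to_tips is the distance from the TCP to the fingertips, in m); z points along the fingers, x is the direction in which the jaws open and shut, and the axes are right-handed (so a half turn about z gives the same grasp; the last joint's range is limited). The gripper opens to 85 mm and grips with 20 to 120 N. Pads are 22 mm wide; open, the fingers measure 114 mm over their backs; the gripper's body (76 mm by 85 mm) begins 54 mm behind the grasp point. The pads swing forward as they close: fully open they stand 13 mm farther back than shut.
Start: joints at [1.183, 0.22, 1.526, -0, 1.395, -0.126], TCP at [0.162, 0.604, 0.304] pointing down, gripper open.
Joint ranges: [-2.98, 2.98], [-0.91, 2.08], [0.09, 2.57], [-1.24, 4.39], [0.2, 2.65], [-2.68, 2.68]. Speed limits (rad/s): [2.57, 2.57, 3.01, 3.14, 3.14, 3.14].

## Interface

Orientations are given as [roll, pitch, yaw] about the fixed x, y, z axes, in that order (R = Rz(yaw) Ry(pitch) Rx(roll)).
In Python, from cell import robot gives the robot as it stands.
- The arm moves only by the tool apply_moves, never from a script. Its argument "steps" is one flat list of numbers, 6 for each row, row after row: the shift along the tool's x, y, z in units of 200 mm (1.0 is 200 mm), then the turn, a rotation vector about the tool's x, y, z in units of 0.5 rad (1.0 is 0.5 rad). In form: [x, y, z, wx, wy, wz, x, y, z, wx, wy, wz, ...]. A call has 1 to 8 rows; each row shifts and turns the commanded pose from where the row before left it, along the tool's axes as they then stand; what a row does not reach is not made up. A row lasts 1/10 s, in which the tool goes at most 50 mm and 8.59 degrees, less where a joint would pass 70% of its speed; a pose out of reach is approached as far as the arm can. A call with a number of a shift or a turn outside -1 to 1 is refused whole. A call with a gripper value outside its range is refused whole. "jaw" is the opening, from 0 (shut) to 1 (fully open), set as the call begins (left out, the last holds). The fingers move at their own pace and stop on an object; "grip_force" is the grip in N (left out, the last holds). Time passes only in rows, so rows that do not move let the fingers close. It gives the time, the measured TCP pose, the force and the opening at its end, in the units of the state.
- robot.observe(): the state, without advancing time (a new reading comes with each control period).
- robot.read_camera(name): name is "side" or "top" or "wrist"; returns a dict with "img" (384x512x3 uint8, red, green, blue), "depth" (384x512 float32, m along the optical axis (not along the pixel's ray), 0 where there is no reading), "vfov" (degrees; the focal length in pixels is half the picture's height over the tangent of half this angle, whatever the lens; pixels are square), "cx", "cy" (the principal point, pixels), "R" (3x3) and "t" (3): a world point X has camera coordinates R X + t. Camera axes: x right, y down, z forward; pixel columns grow to the right and rows downward; lengths in m; the calibration is good to about 2 mm. A picture is of the moment at which its call begins.
- robot.hand_in(): hands the job in, once; it reports no verdict.
The state is a dict: "time": time; "q": joint angles; "qvel": joint speeds; "tau": joint torques, N m; "position": TCP position; "ee_rot": TCP orientation; "contact_force": force on the tool from outside, world axes, zero at the start; "ft_torque": the same for the moment, N m; "width": opening from 0.0 (shut) to 1.0 (fully open).
Only numpy, scipy, OpenCV 4.12 (cv2) and the standard library are available. Lean on these libraries where they do the work, as an engineer would, in place of code of your own. Each camera call takes 0.05 s, during which the arm holds its last target. There are 200 camera calls.

## Task

Shut the hot-tub controller down on the key panel beside it: press the large round key, then the bar-shaped key, then the small square key, each down on its own with the cover still shut, and never the small round one. Then lift the controller's hinged cover and finish while still holding it open with the fingers, steady at 60 degrees from shut (within 8 degrees); it falls shut if let go, and nothing but the gripper may prop it. Leave the loose tools and parts where they lie.

Things in the scene. Friction and masses are not known exactly. Their poses are not given: they have to be found in the camera images.
- controller: black plastic control box 200 (x) x 240 (y) x 85 mm high, fixed to the table. Origin: centre of its underside; its x axis points from the bar side (nearest the robot) to the hinge side. It may stand to the left or to the right of the key panel, turned up to 0.3 rad
- cover: black hinged cover of the control box with a white sheet on top, 8 mm thick, 215 mm from hinge to free edge (overhanging the box by 15 mm at the free edge), 246 mm wide, 0.25 to 0.5 kg. Origin on the hinge line (86 mm above the table), at mid width; when shut its axes are those of the controller, the cover reaching towards -x
- cover_bar (a point): middle of the round steel grab bar on the cover: bar 12 mm thick, parallel to the hinge, 98 mm clear between its two posts, its centre line 34 mm above the cover's top face and, shut, 128 mm above the table; it lies 185 mm from the hinge towards the free edge and 42 mm off the hinge's plane along the cover's own z. A round bar: it can turn between the finger pads
- cover_hinge (a point): point on the hinge line at mid width; the hinge line is the controller's y axis, 100 mm beyond its middle
- cover_angle (a joint): opening angle of the cover, rad: 0 shut, 1.047 is 60 degrees, the stop is at 1.45. The free edge rises and goes over away from the robot. No spring or stay: the cover falls shut under its weight from any angle (1.5 to 3 N at the bar)
- panel: grey key panel 100 (x) x 200 (y) x 22 mm high, fixed to the table beside the controller, turned up to 0.3 rad. Origin: centre of its underside. Four white spring keys stand in a row along its y axis, 48 mm apart, in an order that changes; their caps' tops are 40 mm above the table
- bigkey_top (a point): middle of the top of the large round key, cap 34 mm across; 40 mm above the table when up; it stands 8 mm out of its black rim
- bigkey (a joint): travel of that key, m: 0 up, 0.006 fully down (1.5 N to start it, 5 N fully down); it springs back
- barkey_top (a point): middle of the top of the bar-shaped key, cap 36 x 14 mm (long side along the panel's x axis); 40 mm above the table when up; it stands 8 mm out of its black rim
- barkey (a joint): travel of that key, m: 0 up, 0.006 fully down (1.5 N to start it, 5 N fully down); it springs back
- squarekey_top (a point): middle of the top of the small square key, cap 24 x 24 mm; 40 mm above the table when up; it stands 8 mm out of its black rim
- squarekey (a joint): travel of that key, m: 0 up, 0.006 fully down (1.5 N to start it, 5 N fully down); it springs back
- dotkey_top (a point): middle of the top of the small round key, cap 14 mm across, the one to leave alone; 40 mm above the table when up; it stands 8 mm out of its black rim
- dotkey (a joint): travel of that key, m: 0 up, 0.006 fully down (1.5 N to start it, 5 N fully down); it springs back
- driver_long: insulated screwdriver 200 mm long, red handle 28 mm thick, lying on the table on the robot's side of the controller; loose; origin at the underside. Leave alone
- driver_short: insulated screwdriver 150 mm long, red handle 24 mm thick, lying beyond the panel; loose; origin at the underside. Leave alone
- pliers: long-nosed pliers about 185 mm long, 75 mm across, 18 mm high, red grips, lying beyond the controller; loose; origin at the underside. Leave alone
- screw_dish: steel dish 60 mm across, 18 mm high, with screws in it, on the robot's side of the panel; loose; origin at the underside. Leave alone
- relay: black relay block 30 x 40 x 34 mm on the robot's side of the panel; loose; origin at the underside. Leave alone
- capacitor: upright aluminium capacitor can 36 mm across, 62 mm high, beyond the controller; loose; origin at the underside. Leave alone
- blank_plate: black plastic plate 60 x 110 x 10 mm lying beyond the panel; loose; origin at the underside. Leave alone

How it is judged:
On the way, in this order (a step that is already met when the one before it is completed fails the run):
1. the large round key is pressed down alone, cover still shut (value of joint bigkey above 0.004 m and value of joint each of barkey, squarekey, dotkey below 0.002 m and value of joint cover_angle below 0.1 rad), for 0.02 s.
2. the bar-shaped key is pressed down alone, cover still shut (value of joint barkey above 0.004 m and value of joint each of bigkey, squarekey, dotkey below 0.002 m and value of joint cover_angle below 0.1 rad), for 0.02 s.
3. the small square key is pressed down alone, cover still shut (value of joint squarekey above 0.004 m and value of joint each of bigkey, barkey, dotkey below 0.002 m and value of joint cover_angle below 0.1 rad), for 0.02 s.
At the end, for the whole second after the job is handed in: The cover stands open at 52 to 68 degrees (0.907 to 1.187 rad), still (under 0.05 rad/s), carried by the fingers (contact force over 0.3 N), with no loose thing touching it and all keys up (value of joint cover_angle between 0.907 and 1.187 rad and velocity of joint cover_angle between -0.05 and 0.05 rad/s and contact force between cover and the fingers above 0.3 N and contact force between cover and driver_long below 0.1 N and contact force between cover and driver_short below 0.1 N and contact force between cover and pliers below 0.1 N and contact force between cover and screw_dish below 0.1 N and contact force between cover and relay below 0.1 N and contact force between cover and capacitor below 0.1 N and contact force between cover and blank_plate below 0.1 N and value of joint each of bigkey, barkey, squarekey, dotkey below 0.002 m); the arm keeps its last pose, push and grip.
It fails at once if the small round key is pressed (value of joint dotkey above 0.003 m).
It fails at once if a loose tool or part is moved by more than 30 mm (distance of any of driver_long, driver_short, pliers, screw_dish, relay, capacitor, blank_plate from where it was at the start of the episode above 0.03 m).
It also fails if it takes over 51 s, if anything falls off the work surface, if the arm or the gripper's body presses on something with over 40 N, if the wrist force passes 120 N, or if a joint passes its speed limit or range.

## Working session

There is one attempt and no reset: what is moved stays moved. The work goes in short steps, Python scripts to look and compute and a tool call to move; the robot and the scene stay as the last step left them, time stands still between calls to the robot, and variables do not carry over. Pictures are saved under pics/ and viewed, about 8 in all and at most 12, crops included, and the job is handed in when it is done.

Besides the shell and the picture viewer there is one more tool, called after "Request:" as name(argument=value, ...) on one line, values as JSON. apply_moves: Moves the arm, as the interface text tells. Its arguments: {"type":"object","properties":{"steps":{"type":"array"},"jaw":{"type":"number"},"grip_force":{"type":"number"}},"required":["steps"]}

```bash
ls; mkdir -p pics; python3 - <<'E'
from cell import robot
import cv2,numpy as np
print(robot.observe()); print(robot.tcp_to_tips)
for n in("top","side"):
    c=robot.read_camera(n); np.savez(f"pics/{n}0.npz",**c)
    cv2.imwrite(f"pics/{n}0.png",c["img"][:,:,::-1]); print(n,c["vfov"],c["cx"],c["cy"],c["R"],c["t"])
E
```

```text
pics
{'time': 0.0, 'q': array([ 1.18291538e+00,  2.21229558e-01,  1.52760135e+00, -2.72099252e-05,
        1.39467825e+00, -1.26061606e-01]), 'qvel': array([ 0.00025085, -0.00050009,  0.00066157, -0.00109813, -0.00127727,
       -0.00139228]), 'tau': array([ 2.93520334e-04, -4.96903968e+01, -3.89391482e+01, -3.45270510e-04,
        1.08769120e-02,  2.11630223e-06]), 'position': array([0.16158752, 0.60327852, 0.30280213]), 'ee_rot': array([-3.14137826e+00,  1.90466995e-03,  1.30898198e+00]), 'contact_force': array([ 0.02090668, -0.33268177,  0.60118414]), 'ft_torque': array([-0.04011539, -0.01238895,  0.01913813]), 'width': 1.0017510494791493}
0.0726
top 54.72357611333711 253.62851183692473 199.38439893660592 [[ 0.01898855 -0.99916996 -0.03603917]
 [-0.99283636 -0.01459083 -0.11858782]
 [ 0.11796354  0.03803281 -0.99228933]] [0.01707442 0.56242815 0.83194931]
side 47.79316705363537 258.20473573258283 185.93595910139274 [[-0.93973379 -0.34141946  0.01825264]
 [-0.24245843  0.62780825 -0.73964228]
 [ 0.24106911 -0.69949235 -0.67275265]] [0.50769297 0.21532258 0.85966792]
```

View pics/top0.png

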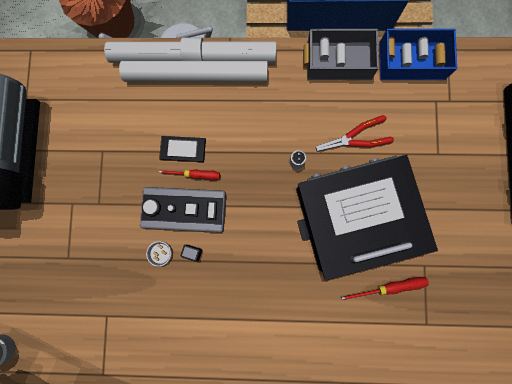

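View pics/side0.png

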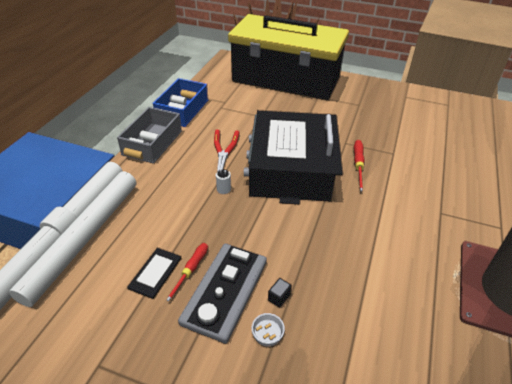

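The top view shows the panel's keys in the order big round (150,207), dot (171,208), square (191,209) and bar (211,210). The controller is on the right, with its grab bar at about (382,253). The side view shows the same order.

```bash
cat > h.py <<'E'
import numpy as np,cv2
from scipy.spatial.transform import Rotation as Ro
def ray(c,u,v,z):
    f=192/np.tan(np.radians(float(c["vfov"]))/2)
    d=c["R"].T@np.array([(u-c["cx"])/f,(v-c["cy"])/f,1]); o=-c["R"].T@c["t"]
    return o+d*(z-o[2])/d[2]
def blobs(c,roi,thr,amin=15):
    g=c["img"].min(2).copy(); m=np.zeros_like(g); x0,y0,x1,y1=roi
    m[y0:y1,x0:x1]=(g[y0:y1,x0:x1]>thr)
    n,l,s,ce=cv2.connectedComponentsWithStats(m)
    return [(ce[i],s[i],l==i) for i in range(1,n) if s[i][4]>=amin]
E
python3 - <<'E'
from h import *
for n,rp,rb in(("top",(142,192,222,228),(350,238,415,266)),("side",(185,245,262,330),(322,112,337,158))):
    c=dict(np.load(f"pics/{n}0.npz")); print(n)
    for ce,s,m in blobs(c,rp,150): print("key",ce.round(1),s,ray(c,*ce,.04).round(4))
    for ce,s,m in blobs(c,rb,110,25):
        p=np.argwhere(m)[:,::-1].astype(np.float32); r=cv2.minAreaRect(p); b=cv2.boxPoints(r)
        print("bar",ce.round(1),s,r,ray(c,*ce,.130).round(4)); print([ray(c,*q,.130).round(3) for q in b])
        X=np.array([ray(c,*q,.13) for q in p])[:,:2]; w,v=np.linalg.eigh(np.cov(X.T)); print("dir",v[:,1])
c=dict(np.load("pics/top0.npz"))
m=(c["img"].max(2)<70).astype(np.uint8); m[:,:285]=0;m[:150]=0;m[300:]=0;m[:,450:]=0
# cover top from depth: world z
f=192/np.tan(np.radians(float(c["vfov"]))/2); v,u=np.mgrid[:384,:512]; d=c["depth"]
P=np.stack([(u-c["cx"])/f*d,(v-c["cy"])/f*d,d],-1); W=(P-c["t"])@c["R"]
m=((abs(W[...,2]-.094)<.008)&(u>280)&(u<450)&(v>140)&(v<300)).astype(np.uint8)
r=cv2.minAreaRect(W[m>0][:,:2].astype(np.float32)); print("cover",r,W[m>0][:,2].mean())
m=((abs(W[...,2]-.13)<.012)&(u>340)&(u<420)&(v>230)&(v<270));print("barW",W[m].mean(0),m.sum())
m=((abs(W[...,2]-.04)<.003)&(u>140)&(u<225)&(v>190)&(v<230)).astype(np.uint8)
n,l,s,ce=cv2.connectedComponentsWithStats(m)
for i in range(1,n): print(s[i][4],W[l==i].mean(0).round(4))
E
```

```text
top
key [149.5 206.5] [143 200  14  14 147] [0.5411 0.2693 0.04  ]
key [210.6 209.9] [208 203   6  15  77] [0.5353 0.1255 0.04  ]
key [169.9 207.5] [168 205   5   6  22] [0.5393 0.2212 0.04  ]
key [190.2 208.4] [186 204  10  10  94] [0.5381 0.1734 0.04  ]
bar [382.3 251.9] [354 243  58  19 318] ((382.4591064453125, 251.84400939941406), (5.366612911224365, 59.193965911865234), 75.3236083984375) [ 0.4481 -0.2383  0.13  ]
[array([ 0.437, -0.18 ,  0.13 ]), array([ 0.469, -0.295,  0.13 ]), array([ 0.459, -0.297,  0.13 ]), array([ 0.427, -0.183,  0.13 ])]
dir [-0.27051924  0.96271457]
side
key [239.7 253.1] [231 248  18  11 107] [0.5348 0.1263 0.04  ]
key [229.6 270.9] [222 265  16  13 130] [0.5369 0.174  0.04  ]
key [218.9 290.3] [216 287   7   7  37] [0.5384 0.2218 0.04  ]
key [207.  311.3] [198 303  19  17 251] [0.5404 0.2698 0.04  ]
key [255.  320.6] [251 314  11  16  40] [0.4538 0.2568 0.04  ]
key [258.8 324. ] [256 321   6   7  24] [0.4452 0.2606 0.04  ]
bar [329.  128.7] [326 114   7  31 153] ((328.8606872558594, 128.9672088623047), (30.148401260375977, 5.341609001159668), 84.80557250976562) [ 0.4472 -0.2371  0.13  ]
[array([ 0.471, -0.296,  0.13 ]), array([ 0.459, -0.303,  0.13 ]), array([ 0.425, -0.181,  0.13 ]), array([ 0.436, -0.175,  0.13 ])]
dir [-0.27478157  0.96150668]
cover ((0.5243445634841919, -0.21656276285648346), (0.21906733512878418, 0.24635766446590424), 15.761378288269043) 0.09447025058548247
barW [ 0.4476328  -0.23554272  0.132786  ] 363
154 [0.5407 0.2689 0.0399]
88 [0.5359 0.1256 0.0399]
27 [0.539  0.2214 0.0398]
102 [0.5375 0.1731 0.04  ]
```

```bash
cat >> h.py <<'E'
def plan(s,pos,rpy,n):
    """rows of n equal body-frame steps (constant twist split into shift then turn) from measured pose s"""
    p=np.array(s["position"]); R=Ro.from_euler("xyz",s["ee_rot"]); T=Ro.from_euler("xyz",rpy)
    w=(R.inv()*T).as_rotvec()
    for i in range(n):
        Ri=R*Ro.from_rotvec(w*i/n)
        print(np.r_[Ri.inv().apply((np.array(pos)-p)/n)/.2, w/n/.5].round(4).tolist())
    print("step mm",np.linalg.norm(np.array(pos)-p)/n*1e3,"deg",np.degrees(np.linalg.norm(w))/n)
E
python3 - <<'E'
from h import *; from cell import robot
plan(robot.observe(),[.5409,.2694,.15],[np.pi,0,-.039],15)
E
```

```text
[-0.0747, 0.1509, 0.0511, 0.0001, 0.0002, 0.1797]
[-0.0609, 0.157, 0.051, 0.0001, 0.0002, 0.1797]
[-0.0465, 0.1619, 0.051, 0.0001, 0.0002, 0.1797]
[-0.0318, 0.1654, 0.051, 0.0001, 0.0002, 0.1797]
[-0.0168, 0.1676, 0.051, 0.0001, 0.0002, 0.1797]
[-0.0017, 0.1684, 0.051, 0.0001, 0.0002, 0.1797]
[0.0134, 0.1679, 0.051, 0.0001, 0.0002, 0.1797]
[0.0284, 0.166, 0.051, 0.0001, 0.0002, 0.1797]
[0.0432, 0.1628, 0.051, 0.0001, 0.0002, 0.1797]
[0.0576, 0.1583, 0.051, 0.0001, 0.0002, 0.1797]
[0.0716, 0.1525, 0.051, 0.0001, 0.0002, 0.1797]
[0.085, 0.1455, 0.051, 0.0001, 0.0002, 0.1797]
[0.0977, 0.1373, 0.051, 0.0001, 0.0002, 0.1797]
[0.1096, 0.1279, 0.051, 0.0001, 0.0002, 0.1797]
[0.1206, 0.1176, 0.051, 0.0001, 0.0002, 0.1797]
step mm 35.19813930764527 deg 5.149067336490068
```

Request:
apply_moves(steps=[-0.075,0.151,0.051,0,0,0.18,-0.061,0.157,0.051,0,0,0.18,-0.047,0.162,0.051,0,0,0.18,-0.032,0.165,0.051,0,0,0.18,-0.017,0.168,0.051,0,0,0.18,-0.002,0.168,0.051,0,0,0.18,0.013,0.168,0.051,0,0,0.18,0.028,0.166,0.051,0,0,0.18], jaw=0, grip_force=20)

```text
time: 0.9
position: [0.3644, 0.4241, 0.2215]
ee_rot: [3.142, 0.001, 0.585]
contact_force: [0.8, -0.4, 0.0]
width: 0.002
```

Request:
apply_moves(steps=[0.043,0.163,0.051,0,0,0.18,0.058,0.158,0.051,0,0,0.18,0.072,0.153,0.051,0,0,0.18,0.085,0.146,0.051,0,0,0.18,0.098,0.137,0.051,0,0,0.18,0.11,0.128,0.051,0,0,0.18,0.121,0.118,0.051,0,0,0.18,0,0,0,0,0,0])

```text
time: 1.7
position: [0.5426, 0.2658, 0.149]
ee_rot: [3.14, 0.001, -0.047]
contact_force: [-0.1, -0.0, -1.0]
width: -0.001
```

```bash
python3 - <<'E'
from h import *; from cell import robot
s=robot.observe(); print(s)
plan(s,[.5409,.2694,.122],[np.pi,0,-.039],4)
for n in("wrist","side"):
    c=robot.read_camera(n); cv2.imwrite(f"pics/{n}1.png",c["img"][:,:,::-1])
E
```

```text
{'time': 1.7, 'q': array([ 3.25608369e-01,  3.27634369e-01,  1.70407995e+00, -1.28014157e-03,
        1.11190818e+00,  3.72998945e-01]), 'qvel': array([ 0.05751247, -0.03540022,  0.02260843,  0.034926  ,  0.03150215,
       -0.03295922]), 'tau': array([ -1.09818354, -49.95471239, -35.00002384,  -0.2248468 ,
        -0.2655264 ,   0.34057846]), 'position': array([0.54263355, 0.26584928, 0.1489736 ]), 'ee_rot': array([ 3.13978513e+00,  1.47275425e-03, -4.68237017e-02]), 'contact_force': array([-0.12934481, -0.0291511 , -1.02697762]), 'ft_torque': array([ 0.00886866,  0.01595438, -0.00361003]), 'width': -0.0006273057443347776}
[-0.0023, -0.0044, 0.0337, 0.0009, 0.0007, -0.0039]
[-0.0023, -0.0044, 0.0337, 0.0009, 0.0007, -0.0039]
[-0.0023, -0.0044, 0.0337, 0.0009, 0.0007, -0.0039]
[-0.0023, -0.0044, 0.0337, 0.0009, 0.0007, -0.0039]
step mm 6.815367222551494 deg 0.11691850616996825
```

```bash
python3 - <<'E'
from h import *; from cell import robot
s=robot.observe(); print(s["position"],s["ee_rot"],s["contact_force"])
plan(s,[.5409,.2694,.122],[np.pi,0,-.039],4)
E
```

```text
[0.54078004 0.26835525 0.15002014] [ 3.14118823e+00  1.91108689e-03 -4.19091680e-02] [0.23383544 0.08621245 0.27155339]
[0.0002, -0.0013, 0.035, 0.0002, 0.001, -0.0015]
[0.0001, -0.0013, 0.035, 0.0002, 0.001, -0.0015]
[0.0001, -0.0013, 0.035, 0.0002, 0.001, -0.0015]
[0.0001, -0.0013, 0.035, 0.0002, 0.001, -0.0015]
step mm 7.0099659151659095 deg 0.05018864840185522
```

View pics/side1.png

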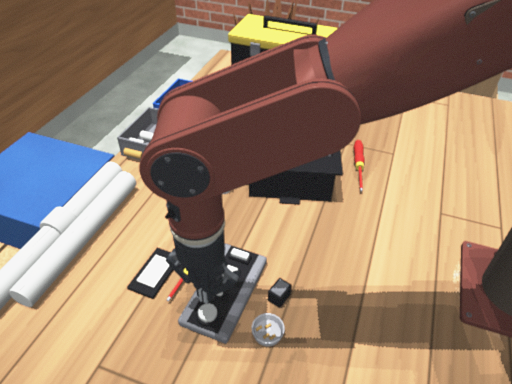

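The closed tips hang over the large round key at about (207,311).

Request:
apply_moves(steps=[0,-0.005,0.05,0,0,0,0,0,0.05,0,0,0,0,0,0.05,0,0,0,0,0,0.04,0,0,0,0,0,0,0,0,0,0,0,0.01,0,0,0,0,0,0,0,0,0])

```text
time: 2.5
position: [0.5409, 0.2703, 0.1111]
ee_rot: [-3.141, 0.0, -0.041]
contact_force: [-1.6, 1.2, 2.9]
width: -0.004
```

Request:
apply_moves(steps=[0,0,0.008,0,0,0,0,0,0.004,0,0,0,0,0,0.002,0,0,0,0,0,0,0,0,0,0,0,0,0,0,0])

```text
time: 3.0
position: [0.5413, 0.2703, 0.1084]
ee_rot: [-3.141, -0.001, -0.041]
contact_force: [-0.3, 1.5, 4.6]
width: 0.002
```

Request:
apply_moves(steps=[0,0,0.006,0,0,0,0,0,0.003,0,0,0,0,0,0,0,0,0,0,0,0,0,0,0])

```text
time: 3.4
position: [0.5413, 0.2702, 0.1067]
ee_rot: [-3.141, -0.001, -0.041]
contact_force: [-2.1, 0.8, 5.7]
width: 0.004
```

```bash
python3 - <<'E'
from h import *; from cell import robot
s=robot.observe(); print(s["position"],s["contact_force"])
E
```

```text
[0.54125443 0.270245   0.10665615] [-2.10960649  0.76983774  5.71429597]
```

Request:
apply_moves(steps=[0,0,0.004,0,0,0,0,0,0.004,0,0,0,0,0,0,0,0,0])

```text
time: 3.7
position: [0.5414, 0.2703, 0.1065]
ee_rot: [-3.141, -0.001, -0.041]
contact_force: [-6.3, -0.5, 15.7]
width: 0.0
```

Request:
apply_moves(steps=[0,0,-0.05,0,0,0,0,0,-0.1,0,0,0,0,0,-0.1,0,0,0,0,0,0,0,0,0,0,0,0,0,0,0])

```text
time: 4.2
position: [0.5411, 0.2698, 0.1543]
ee_rot: [3.141, -0.0, -0.041]
contact_force: [-0.0, -0.2, -0.5]
width: 0.003
```

```bash
python3 - <<'E'
from h import *; from cell import robot
s=robot.observe(); print(s["position"],s["contact_force"])
plan(s,[.5355,.1256,.15],[np.pi,0,-.039],5)
E
```

```text
[0.54107039 0.2698472  0.15434138] [-0.02554126 -0.22549862 -0.48248221]
[0.0004, 0.1444, 0.0044, 0.0001, -0.0002, -0.0008]
[0.0003, 0.1444, 0.0044, 0.0001, -0.0002, -0.0008]
[0.0002, 0.1444, 0.0044, 0.0001, -0.0002, -0.0008]
[0.0002, 0.1444, 0.0044, 0.0001, -0.0002, -0.0008]
[0.0001, 0.1444, 0.0043, 0.0001, -0.0002, -0.0008]
step mm 28.88399676123281 deg 0.02456397264282335
```

The force jumped to 15.7 N with no further travel, so the large key bottomed out. The bar key is next.

Request:
apply_moves(steps=[0,0.144,0.004,0,0,0,0,0.144,0.004,0,0,0,0,0.144,0.004,0,0,0,0,0.144,0.004,0,0,0,0,0.144,0.004,0,0,0,0,0,0,0,0,0,0,0,0,0,0,0])

```text
time: 4.9
position: [0.5344, 0.1256, 0.1492]
ee_rot: [3.141, 0.002, -0.043]
contact_force: [0.7, 0.6, 0.2]
width: 0.0
```

Request:
apply_moves(steps=[0,0,0.05,0,0,0,0,0,0.05,0,0,0,0,0,0.05,0,0,0,0,0,0.04,0,0,0,0,0,0.02,0,0,0,0,0,0,0,0,0])

```text
time: 5.5
position: [0.5345, 0.1266, 0.1081]
ee_rot: [-3.141, 0.002, -0.041]
contact_force: [-2.4, 1.0, 3.7]
width: -0.003
```

Request:
apply_moves(steps=[0,0,0.006,0,0,0,0,0,0.004,0,0,0,0,0,0,0,0,0,0,0,0,0,0,0])

```text
time: 5.9
position: [0.5351, 0.1263, 0.107]
ee_rot: [-3.141, -0.0, -0.041]
contact_force: [-3.3, 0.8, 5.1]
width: -0.002
```

Request:
apply_moves(steps=[0,0,0.006,0,0,0,0,0,0.004,0,0,0,0,0,0,0,0,0])

```text
time: 6.2
position: [0.5354, 0.1263, 0.1064]
ee_rot: [-3.142, -0.0, -0.041]
contact_force: [-8.6, 1.4, 17.4]
width: -0.002
```

Request:
apply_moves(steps=[0,0,-0.05,0,0,0,0,0,-0.1,0,0,0,0,0,-0.08,0,0,0,0,0,0,0,0,0,0,0,0,0,0,0])

```text
time: 6.7
position: [0.5354, 0.1259, 0.1506]
ee_rot: [3.141, -0.001, -0.041]
contact_force: [0.5, -0.5, 0.7]
width: 0.001
```

```bash
python3 - <<'E'
from h import *; from cell import robot
s=robot.observe(); print(s["position"],s["contact_force"])
plan(s,[.5379,.1733,.15],[np.pi,0,-.039],2)
E
```

```text
[0.53538966 0.1259341  0.15057633] [ 0.46947727 -0.47791598  0.68076955]
[0.0014, -0.1186, 0.0014, 0.0002, -0.0011, -0.0022]
[0.0015, -0.1186, 0.0014, 0.0002, -0.0011, -0.0022]
step mm 23.717940045107635 deg 0.07083628316361627
```

The bar key bottomed out as well. The square key is next.

Request:
apply_moves(steps=[0.002,-0.118,0.001,0,0,0,0.002,-0.118,0.001,0,0,0,0,0,0,0,0,0,0,0,0,0,0,0])

```text
time: 7.1
position: [0.5371, 0.1733, 0.1489]
ee_rot: [3.141, 0.002, -0.04]
contact_force: [0.4, -0.6, -0.9]
width: -0.003
```

Request:
apply_moves(steps=[0,0,0.05,0,0,0,0,0,0.05,0,0,0,0,0,0.05,0,0,0,0,0,0.04,0,0,0,0,0,0.025,0,0,0,0,0,0.003,0,0,0,0,0,0,0,0,0])

```text
time: 7.8
position: [0.5376, 0.173, 0.1067]
ee_rot: [3.141, 0.001, -0.041]
contact_force: [-3.8, -2.2, 4.7]
width: -0.001
```

Request:
apply_moves(steps=[0,0,0.005,0,0,0,0,0,0.004,0,0,0,0,0,0,0,0,0])

```text
time: 8.1
position: [0.5377, 0.173, 0.1065]
ee_rot: [3.141, 0.001, -0.041]
contact_force: [-9.2, -3.1, 16.3]
width: 0.0
```

The square key bottomed out too. Now I'll lift and move over the cover bar.

Request:
apply_moves(steps=[0,0,-0.05,0,0,0,0,0,-0.15,0,0,0,0,0,-0.2,0,0,0,0,0,-0.2,0,0,0,0,0,0,0,0,0])

```text
time: 8.6
position: [0.5414, 0.174, 0.2319]
ee_rot: [-3.139, -0.012, -0.041]
contact_force: [0.5, 0.7, 0.1]
width: -0.002
```

```bash
python3 - <<'E'
from h import *; from cell import robot
s=robot.observe(); print(s["position"],s["contact_force"])
plan(s,[.4478,-.238,.235],[np.pi,0,.275],12)
E
```

```text
[0.54143214 0.17404019 0.23190405] [0.53231892 0.70017696 0.14126546]
[-0.0319, 0.1731, -0.0021, -0.0001, -0.002, -0.0527]
[-0.0365, 0.1722, -0.0021, -0.0001, -0.002, -0.0527]
[-0.041, 0.1712, -0.002, -0.0001, -0.002, -0.0527]
[-0.0455, 0.1701, -0.002, -0.0001, -0.002, -0.0527]
[-0.05, 0.1688, -0.0019, -0.0001, -0.002, -0.0527]
[-0.0544, 0.1674, -0.0019, -0.0001, -0.002, -0.0527]
[-0.0588, 0.166, -0.0018, -0.0001, -0.002, -0.0527]
[-0.0631, 0.1643, -0.0017, -0.0001, -0.002, -0.0527]
[-0.0674, 0.1626, -0.0016, -0.0001, -0.002, -0.0527]
[-0.0717, 0.1608, -0.0016, -0.0001, -0.002, -0.0527]
[-0.0759, 0.1589, -0.0015, -0.0001, -0.002, -0.0527]
[-0.0801, 0.1568, -0.0014, -0.0001, -0.002, -0.0527]
step mm 35.213010852128264 deg 1.5094846857385402
```

Request:
apply_moves(steps=[-0.032,0.173,-0.002,0,0,-0.053,-0.037,0.172,-0.002,0,0,-0.053,-0.041,0.171,-0.002,0,0,-0.053,-0.046,0.17,-0.002,0,0,-0.053,-0.05,0.169,-0.002,0,0,-0.053,-0.054,0.167,-0.002,0,0,-0.053,-0.059,0.166,-0.002,0,0,-0.053], jaw=0.8)

```text
time: 9.3
position: [0.4826, -0.0681, 0.2272]
ee_rot: [-3.141, -0.0, 0.146]
contact_force: [0.3, 0.3, 0.3]
width: 0.803
```

Request:
apply_moves(steps=[-0.063,0.164,-0.002,0,0,-0.053,-0.067,0.163,-0.002,0,0,-0.053,-0.072,0.161,-0.002,0,0,-0.053,-0.076,0.159,-0.002,0,0,-0.053,-0.08,0.157,-0.001,0,0,-0.053,0,0,0,0,0,0,0,0,0,0,0,0])

```text
time: 10.0
position: [0.4441, -0.2391, 0.2289]
ee_rot: [-3.141, 0.0, 0.275]
contact_force: [0.0, 0.4, 0.1]
width: 0.797
```

```bash
python3 - <<'E'
from h import *; from cell import robot
s=robot.observe(); print(s["position"],s["ee_rot"],s["width"],s["q"])
c=robot.read_camera("wrist"); cv2.imwrite("pics/wrist2.png",c["img"][:,:,::-1])
f=192/np.tan(np.radians(float(c["vfov"]))/2); v,u=np.mgrid[:384,:512]; d=c["depth"]
P=np.stack([(u-c["cx"])/f*d,(v-c["cy"])/f*d,d],-1); W=(P-c["t"])@c["R"]
m=(d>0)&(abs(W[...,2]-.131)<.008)&(np.hypot(W[...,0]-.448,W[...,1]+.238)<.07)
X=W[m][:,:2]; w,V=np.linalg.eigh(np.cov(X.T)); print(m.sum(),X.mean(0),X.min(0),X.max(0),V[:,1],np.sqrt(w),np.percentile(W[m][:,2],98))
plan(robot.observe(),[.4478,-.238,.128+.056],[np.pi,0,.275],4)
E
```

```text
[ 0.44409305 -0.23910606  0.22886387] [-3.14058524e+00  2.00131633e-04  2.74590019e-01] 0.7968631493645965 [-6.50614181e-01 -5.19037961e-04  1.91228775e+00  4.73382205e-04
  1.23074906e+00 -9.25362193e-01]
3279 [ 0.44537009 -0.23068276] [ 0.42684433 -0.29587478] [ 0.46801294 -0.17951319] [-0.27236518  0.96219396] [0.00334744 0.03387078] 0.1355853179686527
[0.0043, 0.0008, 0.0561, -0.0006, 0.0001, 0.0005]
[0.0043, 0.0008, 0.0561, -0.0006, 0.0001, 0.0005]
[0.0043, 0.0008, 0.0561, -0.0006, 0.0001, 0.0005]
[0.0043, 0.0008, 0.0561, -0.0006, 0.0001, 0.0005]
step mm 11.258199392286016 deg 0.02173149875479897
```

View pics/wrist2.png

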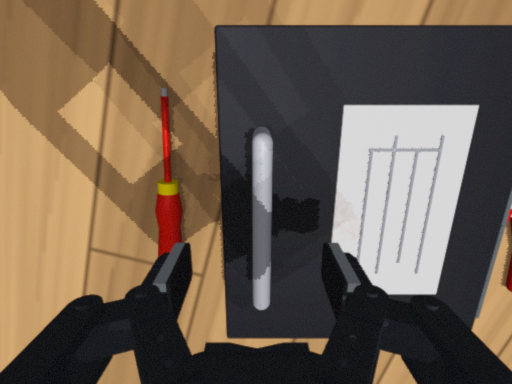

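The wrist view shows the bar from (262,130) to (262,305), lying between the open fingers and parallel to the pads. The line measured from it agrees with the earlier fix.

Request:
apply_moves(steps=[0.004,0.001,0.056,0,0,0,0.004,0.001,0.056,0,0,0,0.004,0.001,0.056,0,0,0,0.004,0.001,0.056,0,0,0,0,0,0,0,0,0,0,0,0,0,0,0])

```text
time: 10.65
position: [0.4477, -0.2383, 0.1841]
ee_rot: [-3.141, 0.001, 0.277]
contact_force: [0.0, -0.3, -0.1]
width: 0.803
```

Request:
apply_moves(steps=[0,0,0,0,0,0,0,0,0,0,0,0,0,0,0,0,0,0,0,0,0,0,0,0,0,0,0,0,0,0,0,0,0,0,0,0], jaw=0, grip_force=30)

```text
time: 11.25
position: [0.4475, -0.2389, 0.1851]
ee_rot: [3.141, 0.001, 0.277]
contact_force: [-5.3, -0.9, 5.8]
width: 0.128
```

```bash
python3 - <<'E'
from h import *; from cell import robot
s=robot.observe(); print(s["position"],s["ee_rot"],s["contact_force"],s["width"])
# arc: grasp offset kept; tool tilts by k*theta about controller y
yaw=.275; xa=np.array([np.cos(yaw),np.sin(yaw),0]); ya=np.array([-np.sin(yaw),np.cos(yaw),0])
R0=Ro.from_euler("xyz",s["ee_rot"]); p0=s["position"]; L=.056; k=1/3
b0=p0+R0.apply([0,0,L]); print("bar",b0)
def pose(th):
    Q=Ro.from_rotvec(ya*th); r=-.185*xa+np.array([0,0,.042])
    b=b0+Q.apply(r)-r; R=Ro.from_rotvec(ya*th*k)*R0
    return b-R.apply([0,0,L]),R
ths=np.radians(np.linspace(0,60,21)); rows=[]
p,R=pose(0)
for t in ths[1:]:
    q,S=pose(t); rows.append(np.r_[R.inv().apply(q-p)/.2,(R.inv()*S).as_rotvec()/.5].round(3)); print(rows[-1].tolist()); p,R=q,S
print("end",p,R.as_euler("xyz"))
E
```

```text
[ 0.44748735 -0.23894495  0.18513493] [3.14123897e+00 7.62555867e-04 2.76950258e-01] [-5.29172175 -0.93023608  5.79520083] 0.12767539872764405
bar [ 0.44745169 -0.23897568  0.12913495]
[0.017, 0.0, -0.048, 0.0, -0.035, -0.0]
[0.019, 0.0, -0.048, 0.0, -0.035, -0.0]
[0.02, 0.0, -0.047, 0.0, -0.035, -0.0]
[0.022, 0.0, -0.047, 0.0, -0.035, -0.0]
[0.024, 0.0, -0.046, 0.0, -0.035, -0.0]
[0.025, 0.0, -0.045, 0.0, -0.035, -0.0]
[0.027, 0.0, -0.044, 0.0, -0.035, -0.0]
[0.028, 0.0, -0.044, 0.0, -0.035, -0.0]
[0.03, 0.0, -0.043, 0.0, -0.035, -0.0]
[0.031, 0.0, -0.042, 0.0, -0.035, -0.0]
[0.033, 0.0, -0.041, 0.0, -0.035, -0.0]
[0.034, 0.0, -0.04, 0.0, -0.035, -0.0]
[0.036, 0.0, -0.039, 0.0, -0.035, -0.0]
[0.037, 0.0, -0.038, 0.0, -0.035, -0.0]
[0.038, 0.0, -0.037, 0.0, -0.035, -0.0]
[0.04, 0.0, -0.036, 0.0, -0.035, -0.0]
[0.041, 0.0, -0.034, 0.0, -0.035, -0.0]
[0.042, 0.0, -0.033, 0.0, -0.035, -0.0]
[0.043, 0.0, -0.032, 0.0, -0.035, -0.0]
[0.044, 0.0, -0.03, 0.0, -0.035, -0.0]
end [ 0.58994901 -0.1987496   0.32095783] [-3.1412363   0.34982771  0.277076  ]
```

The jaw stopped at about 11 mm on the 12 mm bar, so it is held. I'll follow the arc with a gentle tilt.

Request:
apply_moves(steps=[0.017,0,-0.048,0,-0.035,0,0.019,0,-0.048,0,-0.035,0,0.02,0,-0.047,0,-0.035,0,0.022,0,-0.047,0,-0.035,0,0.024,0,-0.046,0,-0.035,0,0.025,0,-0.045,0,-0.035,0,0,0,0,0,0,0])

```text
time: 11.95
position: [0.4742, -0.2314, 0.2402]
ee_rot: [3.141, 0.108, 0.277]
contact_force: [-6.4, -3.1, 1.2]
width: 0.125
```

```bash
python3 - <<'E'
from h import *; from cell import robot
s=robot.observe(); print(s["position"],s["ee_rot"],s["contact_force"],s["width"])
c=robot.read_camera("side"); cv2.imwrite("pics/side3.png",c["img"][:,:,::-1])
E
```

```text
[ 0.47422379 -0.23136651  0.24024851] [3.14126624 0.1077578  0.27733936] [-6.37674356 -3.13358403  1.24988559] 0.1251003347384035
```

View pics/side3.png

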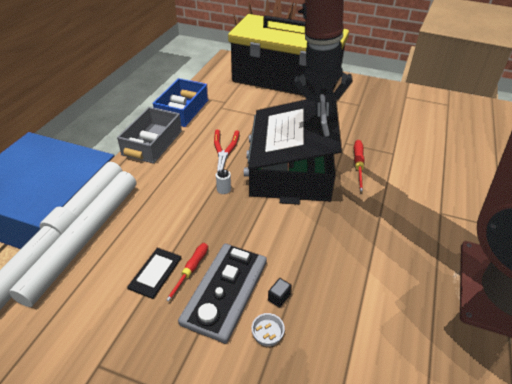

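The cover is lifting (free edge around (330,140)), the bar is in the fingers, and all four keys are up. I'll continue.

Request:
apply_moves(steps=[0.027,0,-0.044,0,-0.035,0,0.028,0,-0.044,0,-0.035,0,0.03,0,-0.043,0,-0.035,0,0.031,0,-0.042,0,-0.035,0,0.033,0,-0.041,0,-0.035,0,0.034,0,-0.04,0,-0.035,0,0.036,0,-0.039,0,-0.035,0,0,0,0,0,0,0])

```text
time: 12.8
position: [0.5245, -0.2172, 0.292]
ee_rot: [3.141, 0.231, 0.277]
contact_force: [-9.3, -2.5, 8.2]
width: 0.126
```

Request:
apply_moves(steps=[0.037,0,-0.038,0,-0.035,0,0.038,0,-0.037,0,-0.035,0,0.04,0,-0.036,0,-0.035,0,0.041,0,-0.034,0,-0.035,0,0.042,0,-0.033,0,-0.035,0,0.043,0,-0.032,0,-0.035,0,0.044,0,-0.03,0,-0.035,0,0,0,0,0,0,0])

```text
time: 13.6
position: [0.5907, -0.1985, 0.3238]
ee_rot: [3.139, 0.35, 0.276]
contact_force: [-5.9, -0.2, 13.5]
width: 0.126
```

Request:
apply_moves(steps=[0,0,0,0,0,0,0,0,0,0,0,0,0,0,0,0,0,0,0,0,0,0,0,0,0,0,0,0,0,0])

```text
time: 14.1
position: [0.5899, -0.1988, 0.3236]
ee_rot: [3.139, 0.35, 0.275]
contact_force: [-5.5, -1.3, 12.1]
width: 0.121
```

```bash
python3 - <<'E'
from h import *; from cell import robot
s=robot.observe(); print(s["position"],s["ee_rot"],s["contact_force"],s["width"],abs(s["qvel"]).max())
R=Ro.from_euler("xyz",s["ee_rot"]); b=s["position"]+R.apply([0,0,.056])
h=np.array([.6259,-.1878,.086]); xa=np.array([np.cos(.275),np.sin(.275),0]); r=b-h
print("bar",b,"r",np.hypot(r@xa,r[2]),"angle",np.degrees(np.arctan2(r[2],-r@xa)-np.arctan2(.042,.185)))
c=robot.read_camera("side"); cv2.imwrite("pics/side4.png",c["img"][:,:,::-1])
for n in("side","top"):
    c=robot.read_camera(n)
    f=192/np.tan(np.radians(float(c["vfov"]))/2); v,u=np.mgrid[:384,:512]; d=c["depth"]
    P=np.stack([(u-c["cx"])/f*d,(v-c["cy"])/f*d,d],-1); W=(P-c["t"])@c["R"]
    D=W-h; lx=D@xa; ly=D@np.cross([0,0,1],xa)
    m=(d>0)&(c["img"].min(2)>110)&(abs(ly)<.1)&(lx>-.15)&(lx<.05)&(W[...,2]>.11)&(W[...,2]<.26)
    X=np.c_[lx[m],W[...,2][m]]
    if len(X)>30: 
        w=np.linalg.lstsq(np.c_[X[:,1],np.ones(len(X))],X[:,0],rcond=None)[0]; print(n,m.sum(),"cover deg",np.degrees(np.arctan2(1,-w[0])),X.min(0),X.max(0))
E
```

```text
[ 0.58990334 -0.19876135  0.32361869] [3.13911376 0.34957711 0.27542616] [-5.49135647 -1.34952872 12.09824092] 0.12139542017154799 0.00041491345031259634
bar [ 0.57148403 -0.20411106  0.27100587] r 0.1935289903345614 angle 60.141581231996504
side 352 cover deg 62.81497453746957 [-0.08904838  0.12221262] [-0.01292615  0.2599698 ]
```

View pics/side4.png

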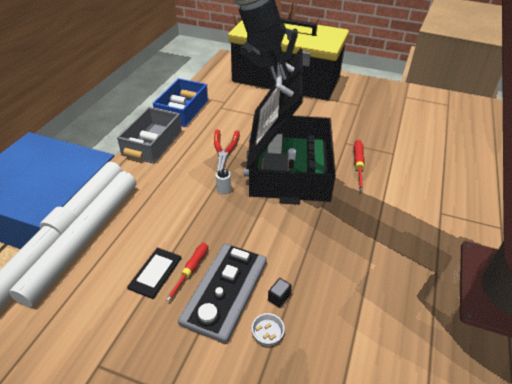

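The side view shows the cover open, with the bar still in the fingers near (280,80), the loose parts where they were, and all keys up. The angle is 60.1° from the arm pose and 62.8° from depth, and the arm is still. I'll hand in.

```bash
python3 - <<'E'
from cell import robot
print(robot.hand_in()); s=robot.observe(); print(s["time"],s["position"],s["contact_force"],s["width"])
E
```

```text
the job is handed in; nothing more can be done
None
the job is handed in; nothing more can be done
```

I pressed the large round, bar and square keys in that order. Then I gripped the cover's bar, lifted the cover to about 60° and handed in at about 14 s while still holding it. The hand-in gives no verdict.

- **Keys:** each one was pressed to its stop; the force rose to about 16 N with no further travel. The small round key was never touched.
- **Cover angle:** the arm pose gave 60.1° and a rough depth fit of the white sheet gave 62.8°. They differ by about 2.7°, but both are inside 52–68°.
- **Holding:** the arm was still and the jaw was at about 10 mm on the 12 mm bar.
- **Scene:** in the last side view all keys were up and the loose parts looked unmoved. I judged that by eye and did not measure it.
- **Disagreement:** the bar came out 194 mm from the hinge instead of 190 mm, so the arm was pulling up on it slightly, with about 12 N of measured upward force. I left it, as everything was still.

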